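# Put the battery packs on charge

## Task

Put all the black battery packs on the bench on charge. Turn the round charging dock's bayonet cover anticlockwise until its lugs are in the slots, lift it straight off and lay it right way up on the middle of the round cork pad; then push every pack, upright, down into a bay of its own until it clicks fully home, stopping there without ramming it, and leave the other things on the bench where they are.

Things in the scene. Friction and masses are not known exactly. Their poses are not given: they have to be found in the camera images.
- dock: Round grey charging dock, fixed: drum of 95 mm outer radius, wall top 45 mm above the bench, on a foot 242 mm across. Origin: centre of its underside, z up. Outside stand three steel claws, 61 mm high, reaching inward over the cover's lugs to 94 mm from the axis; they are centred at -38, 82 and 202 deg (anticlockwise from the dock's x axis), each covering 20 deg either way.
- slot (a point): Mouth of one of the dock's three open slots between the claws, 100 mm from the dock's axis along its x, 45 mm above the bench; the others are at 120 and 240 deg. A lug is free of the claws when its centre is within 9 deg of a slot's centre. Steel turn stops end the cover's travel about 8 deg anticlockwise of the slot's centre.
- lid_grip (a point): On the axis of the dock's bayonet cover, in its handle, 34 mm above the cover's underside, z up. Handle: black bar 80 mm long (x), 18 thick (y), rising 42 mm from the disc (18 mm above this point, 24 below). Closed, the underside rests on the drum wall and the cover's x axis is 33 to 44 deg clockwise (from above) of the dock's x; turn anticlockwise until they agree: lugs in slots.
- lid_lug (a point): Outer end of the cover's lug at its x axis, underside level, 108 mm from the cover's axis; the other two lugs are at 120 and 240 deg. Lugs are 24 mm wide, 8 mm thick. The cover is a plain grey disc 182 mm across, 10 mm thick, about 0.3 kg, and lies flat on its underside.
- pad_top (a point): Centre of the top of a round cork pad, 240 mm across and 4 mm thick, fixed on the bench: the place for the cover.
- bay0 (a point): Where a pack's centre lies (50 mm above the bench) when fully home in bay 0 of the dock. Axes as the dock's. The four bays form a 2 by 2 array, 58 mm apart along the dock's x and 72 mm along its y; a pack stands with its x along the dock's x, either way round.
- bay1 (a point): Where a pack's centre lies (50 mm above the bench) when fully home in bay 1 of the dock. Axes as the dock's. Low black ribs (up to 41 mm above the bench, sloped at the top as a lead-in) leave 6 mm of play at each x side of a pack.
- bay2 (a point): Where a pack's centre lies (50 mm above the bench) when fully home in bay 2 of the dock. Axes as the dock's. On each y side of a bay is a sprung white round-nosed catch, 39 mm above the bench at its top; fingers gripping a pack 15 mm or more above its centre clear all this and the wall.
- bay3 (a point): Where a pack's centre lies (50 mm above the bench) when fully home in bay 3 of the dock. Axes as the dock's. Pushing down, a peak of resistance of 8 to 18 N comes 25 to 20 mm above home, then it goes easily and over the last 6 mm the catches draw it down and click in. The bay floor is 12 mm above the bench.
- pack0_centre (a point): Centre (half-way up) of a black battery pack standing upright on the bench: 40 mm along its x, 38 mm along its y, 76 mm tall, about 0.18 kg, its weight low down; a groove 4 mm deep runs along each y side from 12 to 27 mm above its underside. Grip it across its y faces above the groove. z is up. There are 3 or 4 packs; a missing one is absent.
- pack1_centre (a point): Centre (half-way up) of a black battery pack standing upright on the bench: 40 mm along its x, 38 mm along its y, 76 mm tall, about 0.18 kg, its weight low down; a groove 4 mm deep runs along each y side from 12 to 27 mm above its underside. Grip it across its y faces above the groove. z is up. There are 3 or 4 packs; a missing one is absent.
- pack2_centre (a point): Centre (half-way up) of a black battery pack standing upright on the bench: 40 mm along its x, 38 mm along its y, 76 mm tall, about 0.18 kg, its weight low down; a groove 4 mm deep runs along each y side from 12 to 27 mm above its underside. Grip it across its y faces above the groove. z is up. There are 3 or 4 packs; a missing one is absent.
- pack3_centre (a point): Centre (half-way up) of a black battery pack standing upright on the bench: 40 mm along its x, 38 mm along its y, 76 mm tall, about 0.18 kg, its weight low down; a groove 4 mm deep runs along each y side from 12 to 27 mm above its underside. Grip it across its y faces above the groove. z is up. There are 3 or 4 packs; a missing one is absent.
- multimeter: Bystander, to be left alone: orange multimeter, 170 x 85 x 35 mm, lying flat. Origin: centre of its underside.
- breadboard: Bystander, to be left alone: white breadboard, 165 x 55 mm, lying flat. Origin: centre of its underside.
- solder_spool: Bystander, to be left alone: solder spool, 60 mm across, 46 mm tall. Origin: centre of its underside.
- pen_mug: Bystander, to be left alone: white mug, 80 mm across, 90 mm tall. Origin: centre of its underside.
- heatsink: Bystander, to be left alone: aluminium heat sink, 60 x 50 x 24 mm. Origin: centre of its underside.
- screwdriver: Bystander, to be left alone: screwdriver lying flat. Origin: centre of its underside.
Not all that is in view belongs to the job. What is shaped like the part that bears pack2_centre but red or yellow is not meant.

How it is judged:
On the way, in this order (a step that is already met when the one before it is completed fails the run):
1. the cover is turned, still on the dock, until its lugs are in the slots (angle between the x axis of lid_grip and the x axis of dock, either way round below 0.19 rad and horizontal distance between lid_grip and dock below 0.012 m and z of lid_grip in the frame of dock below 0.088 m), for 0.1 s.
2. the cover is lifted clear of the claws (z of lid_grip in the frame of dock above 0.11 m), for 0.1 s.
3. the cover lies right way up on the pad (horizontal distance between lid_grip and pad_top below 0.035 m and z of lid_grip in the frame of pad_top below 0.04 m and angle between lid_grip's own z axis and vertical below 0.08 rad), for 0.3 s.
At the end, for the whole second after the job is handed in: Every pack present stands fully home in a bay (its centre within 10 mm sideways of the bay's point and less than 5 mm above it, upright within 0.08 rad), and the cover lies flat and right way up on the pad, its axis within 35 mm of the pad's centre (all of step 3 and ((horizontal distance between pack0_centre and bay0 below 0.01 m and z of pack0_centre in the frame of bay0 below 0.005 m and angle between pack0_centre's own z axis and vertical below 0.08 rad) or (horizontal distance between pack0_centre and bay1 below 0.01 m and z of pack0_centre in the frame of bay1 below 0.005 m and angle between pack0_centre's own z axis and vertical below 0.08 rad) or (horizontal distance between pack0_centre and bay2 below 0.01 m and z of pack0_centre in the frame of bay2 below 0.005 m and angle between pack0_centre's own z axis and vertical below 0.08 rad) or (horizontal distance between pack0_centre and bay3 below 0.01 m and z of pack0_centre in the frame of bay3 below 0.005 m and angle between pack0_centre's own z axis and vertical below 0.08 rad)) and ((horizontal distance between pack1_centre and bay0 below 0.01 m and z of pack1_centre in the frame of bay0 below 0.005 m and angle between pack1_centre's own z axis and vertical below 0.08 rad) or (horizontal distance between pack1_centre and bay1 below 0.01 m and z of pack1_centre in the frame of bay1 below 0.005 m and angle between pack1_centre's own z axis and vertical below 0.08 rad) or (horizontal distance between pack1_centre and bay2 below 0.01 m and z of pack1_centre in the frame of bay2 below 0.005 m and angle between pack1_centre's own z axis and vertical below 0.08 rad) or (horizontal distance between pack1_centre and bay3 below 0.01 m and z of pack1_centre in the frame of bay3 below 0.005 m and angle between pack1_centre's own z axis and vertical below 0.08 rad)) and ((horizontal distance between pack2_centre and bay0 below 0.01 m and z of pack2_centre in the frame of bay0 below 0.005 m and angle between pack2_centre's own z axis and vertical below 0.08 rad) or (horizontal distance between pack2_centre and bay1 below 0.01 m and z of pack2_centre in the frame of bay1 below 0.005 m and angle between pack2_centre's own z axis and vertical below 0.08 rad) or (horizontal distance between pack2_centre and bay2 below 0.01 m and z of pack2_centre in the frame of bay2 below 0.005 m and angle between pack2_centre's own z axis and vertical below 0.08 rad) or (horizontal distance between pack2_centre and bay3 below 0.01 m and z of pack2_centre in the frame of bay3 below 0.005 m and angle between pack2_centre's own z axis and vertical below 0.08 rad)) and ((horizontal distance between pack3_centre and bay0 below 0.01 m and z of pack3_centre in the frame of bay0 below 0.005 m and angle between pack3_centre's own z axis and vertical below 0.08 rad) or (horizontal distance between pack3_centre and bay1 below 0.01 m and z of pack3_centre in the frame of bay1 below 0.005 m and angle between pack3_centre's own z axis and vertical below 0.08 rad) or (horizontal distance between pack3_centre and bay2 below 0.01 m and z of pack3_centre in the frame of bay2 below 0.005 m and angle between pack3_centre's own z axis and vertical below 0.08 rad) or (horizontal distance between pack3_centre and bay3 below 0.01 m and z of pack3_centre in the frame of bay3 below 0.005 m and angle between pack3_centre's own z axis and vertical below 0.08 rad))); the robot touches nothing.
It fails at once if another thing on the bench is pushed more than 40 mm (distance of any of multimeter, breadboard, solder_spool, pen_mug, heatsink, screwdriver from where it was at the start of the episode above 0.04 m).
It fails at once if a pack is rammed into the dock with more than 100 N (contact force between any of pack0, pack1, pack2, pack3 and dock above 100 N).
Of pack0, pack1, pack2, pack3 only 3 to 4 are there at a start; the rules pass over those that are not, and their reading is None.
At some moment in a run one of pack0, pack1, pack2, pack3 may be knocked a few centimetres aside while the robot is not near it.
It also fails if it takes over 210 s, if anything falls off the work surface, if the arm or the gripper's body presses on something with over 40 N, if the wrist force passes 120 N, or if a joint passes its speed limit or range.

## Robot

A 7-joint arm with a two-finger parallel gripper is mounted at the origin on the work surface. World frame = base frame: x ahead of the robot, y to its left, z up, the work surface at z = 0. Lengths are in m, angles in rad, forces in N, time in s.
With the tool pointing down it reaches from about 0.35 to 0.9 m from the base axis. Payload 8.1 kg.
Tool frame: the origin (TCP) lies at the very end of the fingers, on their centre line; the grasp point (between the pads) lies 19 mm behind it; z points along the fingers, y is the line along which they close (so a half turn about z gives the same grasp; the last joint's range is limited). The gripper opens to 92 mm and grips with 3 to 60 N. Pads are 19 mm wide; open, the fingers measure 130 mm over their backs; the gripper's body (75 mm by 190 mm) begins 47 mm behind the grasp point.
Start: joints at [1.241, 0.434, 0.025, 1.573, -0.012, 1.134, -0.075], TCP at [0.141, -0.609, 0.227] pointing down, gripper open.
Joint ranges: [-2.62, 2.62], [-0.44, 2.09], [-1.27, 1.32], [0.08, 2.57], [-1.32, 4.46], [0.12, 2], [-2.74, 2.74]. Speed limits (rad/s): [2.22, 2.22, 3.01, 3.01, 3.14, 3.14, 3.14].

## Interface

Orientations are given as a rotation vector (axis times angle).
In Python, from cell import arm gives the robot as it stands.
- The arm moves only by the tool jog_arm, never from a script. Its argument "rows" is a list of rows, each a list of 3 entries, a list of its own where there are three numbers: the shift along the world's x, y, z in cm, then the turn, a rotation vector about the world's x, y, z in degrees, then the opening, from 0 (shut) to 1 (fully open). A call has 1 to 8 rows; each row is the pose to reach, as a shift and turn from the pose commanded when the call began; what a row does not reach only later rows make up. A row lasts 1/8 s, in which the tool goes at most 62.5 mm and 10.7 degrees, less where a joint would pass 70% of its speed; a pose out of reach is approached as far as the arm can. A call with a gripper value outside its range is refused whole. The fingers move at their own pace and stop on an object; "newtons" is the grip in N (left out, the last holds). Time passes only in rows, so rows that repeat a pose let the fingers close. It gives the time, the measured TCP pose, the force, the opening and the grip force at its end, in the units of the state.
- arm.observe(): the state, without advancing time (a new reading comes with each control period).
- arm.get_image(name): name is "side" or "top"; returns a dict with "img" (420x560x3 uint8, red, green, blue), "depth" (420x560 float32, m along the optical axis (not along the pixel's ray), 0 where there is no reading), "fx", "fy", "cx", "cy" (pixels), "rvec" (rotation vector, rad) and "tvec" (3), from world to camera coordinates, as OpenCV has them. Camera axes: x right, y down, z forward; pixel columns grow to the right and rows downward; lengths in m; the calibration is good to about 2 mm. A picture is of the moment at which its call begins.
- arm.sign_off(): hands the job in; it is judged then, once.
The state is a dict: "clock": time; "joints": joint angles; "dq": joint speeds; "joint_efforts": joint torques, N m; "position": TCP position; "ee_rot": TCP orientation; "force": force on the tool from outside, world axes, zero at the start; "ft_torque": the same for the moment, N m; "width": opening from 0.0 (shut) to 1.0 (fully open); "gripper_force": force on a finger pad.
Only numpy, scipy, OpenCV 4.12 (cv2) and the standard library are available. Lean on these libraries where they do the work, as an engineer would, in place of code of your own. Each camera call takes 0.05 s, during which the arm holds its last target. There are 200 camera calls.

## Working session

There is one attempt and no reset: what is moved stays moved. The work goes in short steps, Python scripts to look and compute and a tool call to move; the robot and the scene stay as the last step left them, time stands still between calls to the robot, and variables do not carry over. Pictures are saved under pics/ and viewed, at most 14 in all, crops included, and the job is handed in when it is done.

Besides the shell and the picture viewer there is one more tool, called by a JSON object that holds its "fn" and its "kwargs". jog_arm: Moves the arm, as the interface text tells. Its arguments: {"type":"object","properties":{"rows":{"type":"array","items":{"type":"array"}},"newtons":{"type":"number"}},"required":["rows"]}

```bash
mkdir -p pics; ls; cat > h.py <<'E'
import numpy as np, cv2
from cell import arm
def cam(n):
    d=arm.get_image(n); R=cv2.Rodrigues(np.array(d["rvec"],float))[0]; d["R"]=R; d["t"]=np.array(d["tvec"],float).ravel(); d["C"]=-R.T@d["t"]; return d
def save(d,n,crop=None,s=1):
    im=d["img"][...,::-1]
    if crop: im=im[crop[1]:crop[3],crop[0]:crop[2]]
    cv2.imwrite("pics/"+n,cv2.resize(im,None,fx=s,fy=s,interpolation=cv2.INTER_CUBIC))
def ray(d,u,v,z):
    r=d["R"].T@np.array([(u-d["cx"])/d["fx"],(v-d["cy"])/d["fy"],1]); return d["C"]+r*(z-d["C"][2])/r[2]
def cloud(d):
    v,u=np.mgrid[0:420,0:560]; z=d["depth"]
    P=np.stack([(u-d["cx"])/d["fx"]*z,(v-d["cy"])/d["fy"]*z,z],-1)-d["t"]
    return P@d["R"]
E
python3 - <<'E'
from h import *
for n in("top","side"):
    d=cam(n); save(d,n+"0.png",s=1.4); print(n,d["C"],d["fx"],d["R"].round(2).tolist())
print(arm.observe())
E
```

```text
pics
top [0.46871878 0.0198678  1.21735256] 382.5200884489034 [[-0.02, -1.0, -0.01], [-0.99, 0.03, -0.11], [0.11, 0.0, -0.99]]
side [ 0.32094505 -0.5974005   0.86113099] 398.72586471930776 [[0.91, -0.41, 0.0], [-0.32, -0.7, -0.64], [0.26, 0.58, -0.77]]
{'clock': 0.1, 'joints': array([ 1.24140346,  0.43518024,  0.02494496,  1.57397788, -0.01159012,
        1.13401765, -0.07510261]), 'dq': array([-6.61861480e-04, -2.19413074e-03, -9.56839575e-04, -2.25212408e-03,
        6.23945396e-04, -1.75033960e-04, -9.54483142e-05]), 'joint_efforts': array([ 2.10524202e-03, -6.69125605e+01,  9.87332426e-01, -3.15148401e+01,
       -6.05575950e-02,  3.74622701e-02,  4.94030724e-05]), 'position': array([ 0.14039351, -0.60856241,  0.22601731]), 'ee_rot': array([-3.12002321e+00, -3.55258155e-01,  4.54457271e-04]), 'force': array([-0.23078875, -0.18609438, -0.4558082 ]), 'ft_torque': array([ 0.0276607 , -0.0057729 ,  0.00163874]), 'gripper_force': 0.0, 'width': 0.9997364034616563}
```

View pics/top0.png

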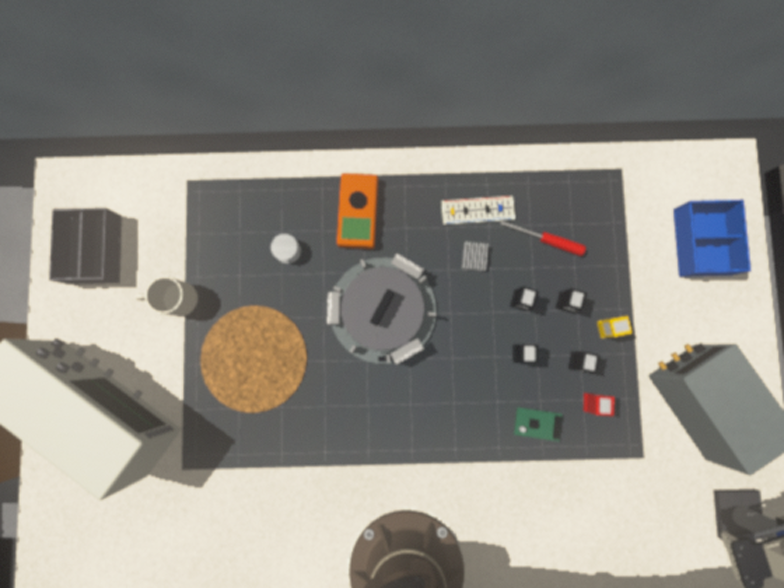

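View pics/side0.png

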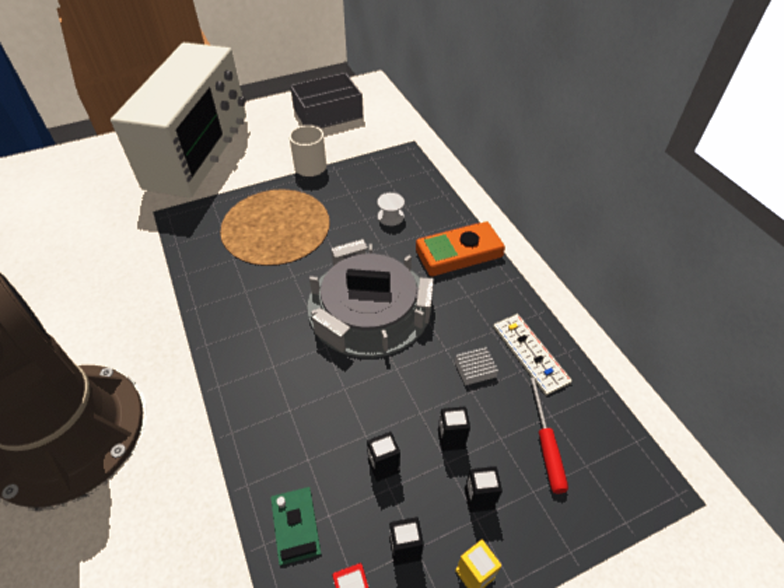

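The top view shows four black packs at (526,297), (573,299), (528,353) and (587,362) in the 784-wide picture. The yellow (615,327) and red (600,404) lookalikes are not meant. The dock is at (383,308) and the pad at (253,358). Next I'll measure these and take enlarged crops.

```bash
python3 - <<'E'
from h import *
T=cam("top"); S=cam("side")
save(S,"spacks.png",(230,270,400,420),4.5); save(T,"tdock.png",(220,170,330,270),6)
PT,PS=cloud(T),cloud(S)
for nm,d,P in(("T",T,PT),("S",S,PS)):
    z=P[...,2]; print(nm,"bench",np.median(z[(abs(z)<.02)&(d["depth"]>0)]))
    m=((z>.066)&(z<.09)&(d["depth"]>0)&(P[...,1]<-.15)).astype(np.uint8)
    n,l,st,c=cv2.connectedComponentsWithStats(m)
    for i in range(1,n):
        if st[i,4]<60: continue
        q=P[l==i]; r=cv2.minAreaRect(q[:,:2].astype(np.float32)*1000)
        print(nm,c[i].round(0),st[i,4],"rect mm",np.round(r[0],1),np.round(r[1],1),round(r[2],1),"z",np.median(q[:,2]).round(4),d["img"][l==i].mean(0).round())
    # label
    for b in [0]:
        g=(d["img"].min(2)>150)&(z>.06)&(z<.1)&(P[...,1]<-.15)
        n,l,st,c=cv2.connectedComponentsWithStats(g.astype(np.uint8))
        for i in range(1,n):
            if st[i,4]<30: continue
            cs=cv2.findContours((l==i).astype(np.uint8),0,1)[0][0][:,0]
            q=np.array([ray(d,u,v,.076)[:2]*1000 for u,v in cs],np.float32); r=cv2.minAreaRect(q)
            print(nm," label",c[i].round(),np.round(r[0],1),np.round(r[1],1),round(r[2],1))
    # cork
    hsv=cv2.cvtColor(d["img"],cv2.COLOR_RGB2HSV); k=((hsv[...,0]>8)&(hsv[...,0]<22)&(hsv[...,1]>90)&(abs(z)<.02)&(P[...,1]>.1)).astype(np.uint8)
    n,l,st,c=cv2.connectedComponentsWithStats(cv2.morphologyEx(k,3,np.ones((5,5)))); i=1+st[1:,4].argmax()
    cs=cv2.findContours((l==i).astype(np.uint8),0,1)[0][0][:,0]
    q=np.array([ray(d,u,v,.004)[:2]*1000 for u,v in cs],np.float32); print(nm,"pad",cv2.fitEllipse(q))
    # handle and disc and claws
    R=(abs(P[...,0]-.5)<.2)&(abs(P[...,1]-.02)<.2)
    h=R&(z>.082)&(z<.115); q=P[h]; print(nm,"hand",len(q),np.median(q[:,2]),cv2.minAreaRect(q[:,:2].astype(np.float32)*1000))
    k=R&(z>.048)&(z<.068)&(d["img"].max(2)<150); n,l,st,c=cv2.connectedComponentsWithStats(k.astype(np.uint8))
    i=1+st[1:,4].argmax(); q=P[l==i]; print(nm,"disc",st[i],np.median(q[:,2]),cv2.minEnclosingCircle(q[:,:2].astype(np.float32)*1000))
    g=R&(z>.045)&(z<.072)&(d["img"].min(2)>140); n,l,st,c=cv2.connectedComponentsWithStats(g.astype(np.uint8))
    for i in range(1,n):
        if st[i,4]>15: q=P[l==i]; print(nm,"claw",st[i,4],c[i].round(),cv2.minAreaRect(q[:,:2].astype(np.float32)*1000),np.median(q[:,2]))
E
```

```text
T bench 0.001515726902028362
T [515. 168.] 365 rect mm [ 703.  -697.4] [161.  122.9] 0.2 z 0.0694 [ 95. 120. 177.]
T [377. 212.] 181 rect mm [ 578.7 -272.8] [38.6 40.4] 73.7 z 0.0767 [123. 122. 120.]
T [411. 213.] 185 rect mm [ 571.9 -375.4] [37.7 40. ] 73.3 z 0.0765 [121. 120. 116.]
T [443. 232.] 191 rect mm [ 511.4 -465.7] [38.1 41.3] 11.4 z 0.0762 [209. 189. 110.]
T [378. 252.] 191 rect mm [ 459.4 -269.2] [37.9 38.5] 88.4 z 0.0769 [123. 123. 120.]
T [493. 280.] 459 rect mm [ 344.  -602.3] [111.5 251.8] 89.9 z 0.0806 [96. 95. 89.]
T [420. 258.] 190 rect mm [ 437.4 -394.9] [38.6 40.2] 74.5 z 0.0766 [124. 123. 119.]
T [431. 289.] 196 rect mm [ 347.1 -420.7] [40.3 40.1] 83.1 z 0.0763 [192. 122. 117.]
T [538. 371.] 82 rect mm [ 109.1 -707. ] [20.9 39.6] 62.8 z 0.0789 [91. 88. 83.]
T  label [377. 212.] [ 577.4 -273.1] [20.7 27.8] 69.8
T  label [412. 213.] [ 569.9 -375.7] [20.9 27.3] 86.3
T  label [444. 233.] [ 510.7 -466.9] [27.1 20.8] 88.6
T  label [378. 252.] [ 457.9 -269.6] [17.7 29.7] 87.0
T  label [421. 258.] [ 435.7 -396.7] [20.6 26.8] 86.3
T  label [432. 290.] [ 345.2 -421.3] [17
[... 1827 characters left out ...]
03), 165.18809509277344)
S hand 270 0.09525848349716835 ((560.9848022460938, 36.064876556396484), (22.56538200378418, 79.68315887451172), 59.05794143676758)
S disc [ 223  177   76   66 2646] 0.055303381890014394 ((540.791015625, 39.1713981628418), 112.3871078491211)
S claw 150 [249. 177.] ((564.7897338867188, 143.7764892578125), (27.495819091796875, 66.51948547363281), 88.93470001220703) 0.06078658734616268
S claw 194 [303. 208.] ((650.6704711914062, -19.279438018798828), (67.806396484375, 26.19483757019043), 58.02402114868164) 0.060820321104771494
S claw 232 [235. 230.] ((465.62762451171875, -7.166797637939453), (29.82958221435547, 80.81261444091797), 27.715824127197266) 0.06101584351177155
```

View pics/spacks.png

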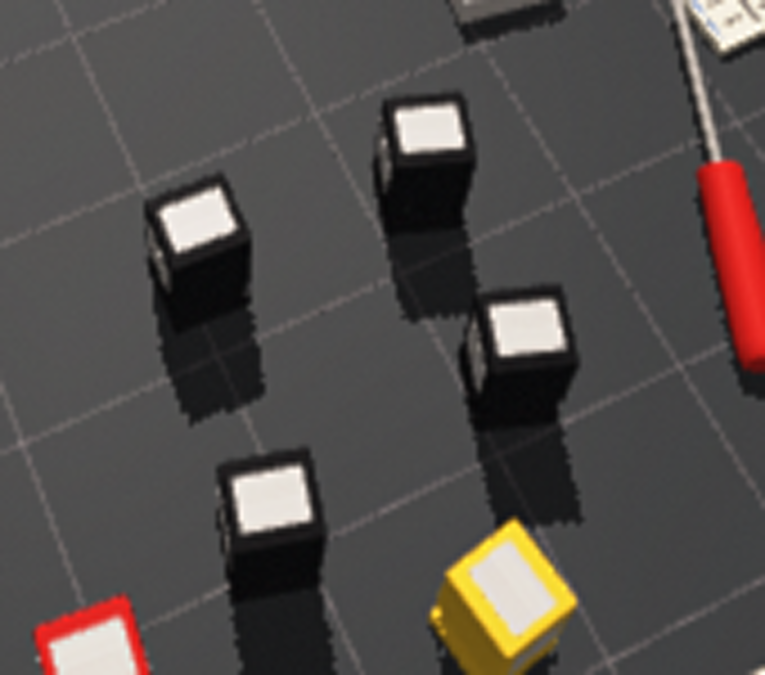

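View pics/tdock.png

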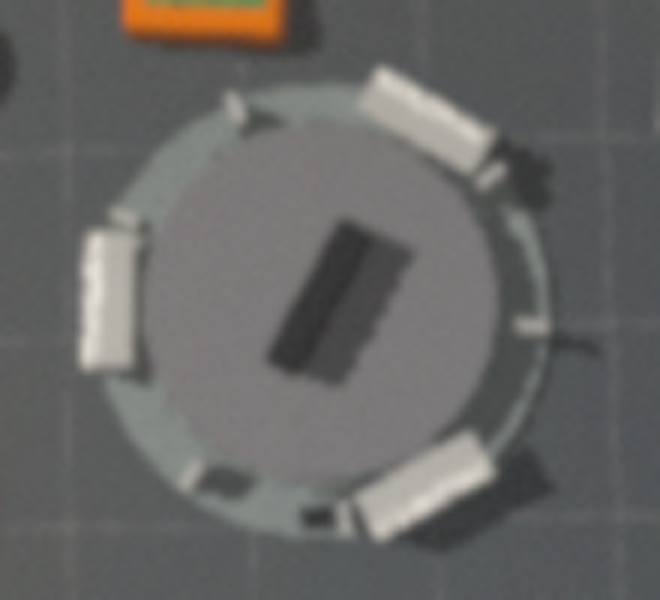

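The crop shows the four black packs, label and contact side visible, with the red and yellow ones apart. In the dock crop the handle runs at about -30° and the claws put the dock's x at about +6°, so the cover needs about +36.5°.

{"fn": "jog_arm", "kwargs": {"rows": [[[42.2,64.6,0],[0,0,-43],1],[[42.2,64.6,0],[0,0,-43],1],[[42.2,64.6,0],[0,0,-43],1],[[42.2,64.6,0],[0,0,-43],1],[[42.2,64.6,0],[0,0,-43],1],[[42.2,64.6,0],[0,0,-43],1],[[42.2,64.6,0],[0,0,-43],1],[[42.2,64.6,0],[0,0,-43],1]]}}

```text
clock: 1.2
position: [0.4087, -0.1986, 0.227]
ee_rot: [3.034, -0.814, 0.001]
force: [1.0, -1.3, -0.4]
width: 0.999
gripper_force: 0.0
```

{"fn": "jog_arm", "kwargs": {"rows": [[[15.3,23.6,0],[0,0,0],1],[[15.3,23.6,0],[0,0,0],1],[[15.3,23.6,0],[0,0,0],1],[[15.3,23.6,0],[0,0,0],1],[[15.3,23.6,0],[0,0,0],1],[[15.3,23.6,0],[0,0,0],1],[[15.3,23.6,0],[0,0,0],1]]}}

```text
clock: 2.08
position: [0.5604, 0.0348, 0.2265]
ee_rot: [3.033, -0.814, -0.001]
force: [-0.2, -0.4, -0.5]
width: 0.998
gripper_force: 0.0
```

{"fn": "jog_arm", "kwargs": {"rows": [[[0.1,0.2,-5],[0,0,0],1],[[0.1,0.2,-9],[0,0,0],1],[[0.1,0.2,-12],[0,0,0],1],[[0.1,0.2,-14],[0,0,0],1],[[0.1,0.2,-15.2],[0,0,0],1],[[0.1,0.2,-16.1],[0,0,0],1],[[0.1,0.2,-16.1],[0,0,0],1],[[0.1,0.2,-16.1],[0,0,0],1]]}}

```text
clock: 3.08
position: [0.5624, 0.0377, 0.0665]
ee_rot: [-3.034, 0.813, -0.002]
force: [-0.4, 1.5, 0.9]
width: 0.998
gripper_force: 0.0
```

{"fn": "jog_arm", "kwargs": {"rows": [[[0,0,0],[0,0,0],0.5],[[0,0,0],[0,0,0],0.3],[[0,0,0],[0,0,0],0],[[0,0,0],[0,0,0],0],[[0,0,0],[0,0,0],0],[[0,0,0],[0,0,0],0],[[0,0,0],[0,0,0],0],[[0,0,0],[0,0,0],0]], "newtons": 40}}

```text
clock: 4.08
position: [0.5619, 0.0376, 0.0658]
ee_rot: [3.034, -0.813, -0.0]
force: [-0.5, 0.0, 0.1]
width: 0.194
gripper_force: 40.0
```

{"fn": "jog_arm", "kwargs": {"rows": [[[0,0,0],[0,0,5],0],[[0,0,0],[0,0,10],0],[[0,0,0],[0,0,15],0],[[0,0,0],[0,0,20],0],[[0,0,0],[0,0,25],0],[[0,0,0],[0,0,30],0],[[0,0,0],[0,0,34],0],[[0,0,0],[0,0,37],0]]}}

```text
clock: 5.08
position: [0.562, 0.0375, 0.0658]
ee_rot: [3.136, 0.194, 0.0]
force: [0.0, -0.8, -0.3]
width: 0.195
gripper_force: 40.0
```

{"fn": "jog_arm", "kwargs": {"rows": [[[0,0,0],[0,0,0],0],[[0,0,0],[0,0,0],0],[[0,0,0],[0,0,0],0],[[0,0,0],[0,0,0],0]]}}

```text
clock: 5.58
position: [0.5619, 0.0375, 0.0658]
ee_rot: [3.136, 0.191, 0.0]
force: [-0.7, -0.7, 0.1]
width: 0.192
gripper_force: 40.0
```

```bash
python3 - <<'E'
from h import *
o=arm.observe(); print(o["ee_rot"],o["ft_torque"],o["force"],o["joints"].round(2))
T=cam("top"); save(T,"turn.png",(220,170,330,270),6); P=cloud(T); z=P[...,2]
E
```

```text
[3.13559534e+00 1.90708558e-01 6.02193384e-06] [-0.18988991 -0.05063841  0.05574663] [-0.68181648 -0.7137878   0.10995409] [ 0.12  0.55 -0.39  1.87  0.29  0.77 -1.88]
```

View pics/turn.png

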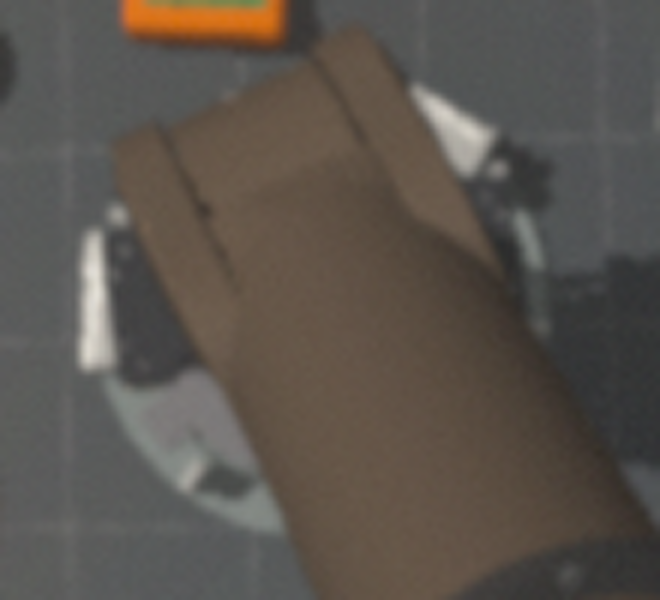

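The arm hides most of the cover here, with the dock rim visible at lower left. Tool yaw is 7.0° against the dock's 6.2°, so I'll lift gently.

{"fn": "jog_arm", "kwargs": {"rows": [[[0,0,0.3],[0,0,0],0],[[0,0,0.6],[0,0,0],0],[[0,0,0.9],[0,0,0],0],[[0,0,1.2],[0,0,0],0],[[0,0,1.5],[0,0,0],0]]}}

```text
clock: 6.25
position: [0.5619, 0.0376, 0.081]
ee_rot: [3.136, 0.191, 0.0]
force: [0.5, 0.5, -3.3]
width: 0.194
gripper_force: 40.0
```

{"fn": "jog_arm", "kwargs": {"rows": [[[0,0,5],[0,0,0],0],[[0,0,9],[0,0,0],0],[[-1,3,9],[0,0,4],0],[[-3,8,9],[0,0,10],0],[[-5,14,9],[0,0,16],0],[[-7,20,9],[0,0,22],0],[[-9,26,9],[0,0,27],0],[[-10.2,29.4,9],[0,0,30],0]]}}

```text
clock: 7.25
position: [0.4566, 0.3357, 0.1702]
ee_rot: [-2.974, -1.008, 0.002]
force: [0.4, -0.3, -1.8]
width: 0.196
gripper_force: 40.0
```

{"fn": "jog_arm", "kwargs": {"rows": [[[0,0,-3],[0,0,0],0],[[0,0,-7],[0,0,0],0],[[0,0,-10],[0,0,0],0],[[0,0,-12],[0,0,0],0],[[0,0,-13.4],[0,0,0],0],[[0,0,-14],[0,0,0],0],[[0,0,-14.3],[0,0,0],0],[[0,0,-14.3],[0,0,0],0]]}}

```text
clock: 8.25
position: [0.4601, 0.3319, 0.0282]
ee_rot: [-2.979, -0.997, -0.001]
force: [-0.5, 0.4, -2.4]
width: 0.195
gripper_force: 40.0
```

Still carrying the weight, so about 3 mm more to go.

{"fn": "jog_arm", "kwargs": {"rows": [[[0,0,-0.1],[0,0,0],0],[[0,0,-0.2],[0,0,0],0],[[0,0,-0.3],[0,0,0],0],[[0,0,-0.35],[0,0,0],0],[[0,0,-0.35],[0,0,0],0]]}}

```text
clock: 8.88
position: [0.46, 0.3317, 0.0248]
ee_rot: [2.979, 0.996, 0.001]
force: [-1.7, -1.5, 5.2]
width: 0.191
gripper_force: 40.0
```

{"fn": "jog_arm", "kwargs": {"rows": [[[0,0,0],[0,0,0],1],[[0,0,0],[0,0,0],1],[[0,0,0],[0,0,0],1],[[0,0,0],[0,0,0],1],[[0,0,0],[0,0,0],1],[[0,0,5],[0,0,0],1],[[0,0,11],[0,0,0],1],[[0,0,17],[0,0,0],1]]}}

```text
clock: 9.88
position: [0.4596, 0.3315, 0.196]
ee_rot: [-2.979, -0.997, 0.001]
force: [0.9, 1.7, -0.8]
width: 0.985
gripper_force: 0.0
```

{"fn": "jog_arm", "kwargs": {"rows": [[[-5,-6,2],[0,0,-10],1],[[-8,-12,2],[0,0,-20],1],[[-8,-18,2],[0,0,-30],1],[[-6,-24,2],[0,0,-40],1],[[-4,-30,2],[0,0,-48],1],[[-3,-36,2],[0,0,-48],1],[[-3,-42,2],[0,0,-48],1],[[-3,-48,2],[0,0,-48],1]]}}

```text
clock: 10.88
position: [0.4298, -0.14, 0.2146]
ee_rot: [3.127, -0.301, 0.001]
force: [1.9, 0.5, 0.3]
width: 1.0
gripper_force: 0.0
```

```bash
cat > packs.py <<'E'
from h import *
def packs(d):
    P=cloud(d); z=P[...,2]
    m=((z>.066)&(z<.09)&(d["depth"]>0)&(P[...,1]<-.08)&(P[...,0]>.38)).astype(np.uint8)
    n,l,st,c=cv2.connectedComponentsWithStats(m)
    for i in range(1,n):
        if not 100<st[i,4]<700: continue
        q=P[l==i]; r=cv2.minAreaRect(q[:,:2].astype(np.float32)*1000)
        print(c[i].round(0),st[i,4],np.round(r[0],1),np.round(r[1],1),round(r[2],1),np.median(q[:,2]).round(4),d["img"][l==i].mean(0).round())
E
python3 - <<'E'
from packs import *
o=arm.observe(); print(o["position"],o["ee_rot"],o["joints"].round(2),o["clock"])
T=cam("top"); S=cam("side"); save(T,"top2.png",s=1.4); save(S,"sdock2.png",(200,150,330,260),5)
packs(T); packs(S)
for d in(T,S):
    P=cloud(d); z=P[...,2]; h=(z>.035)&(z<.08)&(abs(P[...,0]-.46)<.1)&(abs(P[...,1]-.33)<.1); q=P[h]; print("lid",len(q),np.median(q[:,2]),cv2.minAreaRect(q[:,:2].astype(np.float32)*1000))
E
```

```text
[ 0.42983539 -0.14001507  0.21456011] [ 3.12699265e+00 -3.00815760e-01  1.39508024e-03] [ 0.42  0.18 -0.25  1.97  0.05  0.99 -1.63] 10.875
[515. 168.] 355 [ 702.7 -697.2] [125.2 160.2] 89.9 0.0698 [ 95. 120. 177.]
[398. 211.] 181 [ 579.3 -338.4] [38.5 39.7] 70.9 0.0769 [123. 122. 119.]
[377. 212.] 184 [ 578.3 -272.6] [38.1 40.4] 72.6 0.0769 [123. 122. 119.]
[443. 232.] 189 [ 511.6 -465.6] [37.9 41.9] 9.8 0.0763 [209. 189. 109.]
[488. 258.] 238 [ 438.  -596.5] [ 36.5 132.7] 42.1 0.0811 [93. 91. 85.]
[422. 258.] 153 [ 437.  -396.5] [36.1 40.1] 79.2 0.0765 [137. 135. 131.]
[534. 171.] 501 [1283.6 -173.6] [187.1   9.8] 89.7 0.0781 [84. 85. 85.]
[325. 300.] 335 [ 574.7 -276.3] [39.8 40. ] 71.3 0.0759 [115. 111. 108.]
[273. 320.] 369 [ 455.1 -272.8] [39.  39.9] 87.0 0.0761 [118. 114. 112.]
[340. 326.] 378 [ 575.4 -341.6] [39.8 40.4] 69.3 0.076 [113. 109. 106.]
[290. 382.] 469 [ 433.7 -398.4] [38.6 40.1] 76.1 0.0762 [117. 113. 110.]
[343. 401.] 517 [ 508.  -469.6] [38.1 40.4] 10.6 0.076 [226. 205. 119.]
lid 196 0.05602871527442283 ((462.7587890625, 332.9997863769531), (81.2132568359375, 18.83355140686035), 36.262630462646484)
lid 111 0.052867254028988814 ((443.3474426269531, 319.07037353515625), (45.972511291503906, 21.330692291259766), 38.04506301879883)
```

View pics/top2.png

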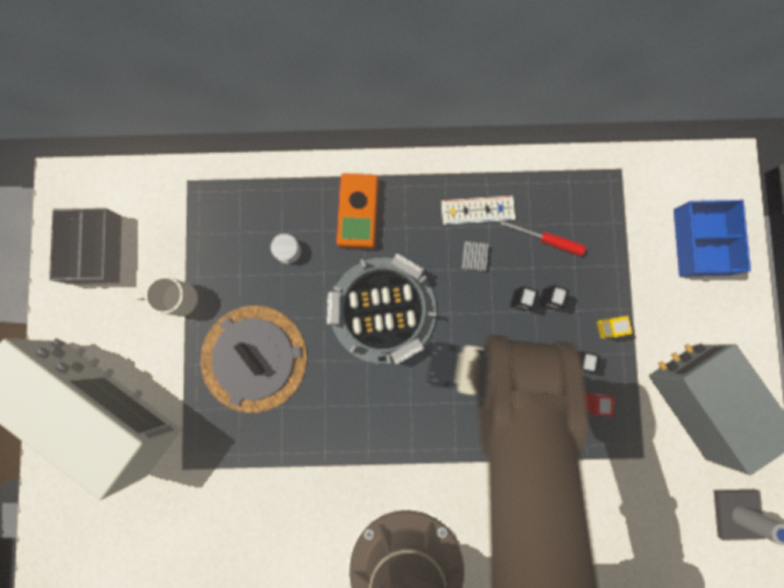

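View pics/sdock2.png

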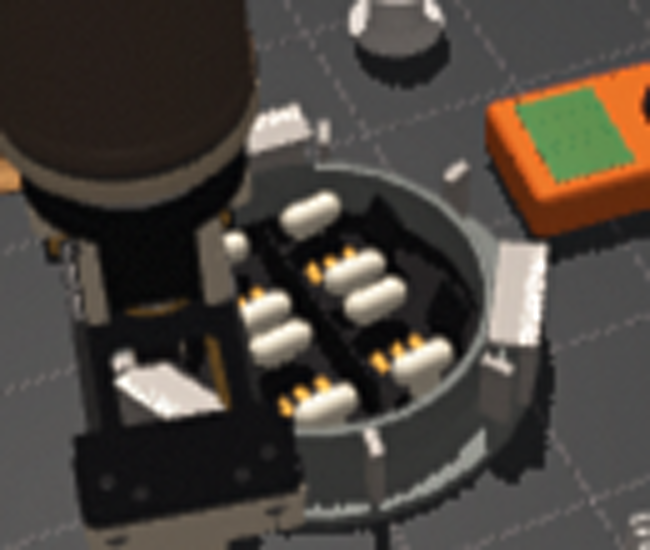

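The cover lies centred on the pad at (253,358), and the dock is open with bays along world y. One pack has been knocked to (558,297), close to the neighbour at (526,297). I'll take that neighbour first, gripped across its x faces because the gap is tight.

{"fn": "jog_arm", "kwargs": {"rows": [[[5,-5,0],[0,0,10],1],[[10,-10,0],[0,0,20],0.7],[[14,-13,0],[0,0,30],0.65],[[14,-13,0],[0,0,40],0.65],[[14,-13,0],[0,0,50],0.65],[[14,-13,0],[0,0,60],0.65],[[14,-13,0],[0,0,70],0.65],[[14,-13,0],[0,0,80],0.65]]}}

```text
clock: 11.98
position: [0.5699, -0.2674, 0.2142]
ee_rot: [-2.583, -1.787, -0.0]
force: [0.1, 0.5, -0.3]
width: 0.65
gripper_force: 0.0
```

{"fn": "jog_arm", "kwargs": {"rows": [[[0,0,0],[0,0,3],0.65],[[0,0,0],[0,0,3],0.65],[[0,0,0],[0,0,3],0.65]]}}

```text
clock: 12.35
position: [0.5699, -0.2677, 0.2143]
ee_rot: [-2.543, -1.845, -0.0]
force: [0.6, 0.3, -0.7]
width: 0.648
gripper_force: 0.0
```

{"fn": "jog_arm", "kwargs": {"rows": [[[0.65,-0.7,-4],[0,0,0],0.65],[[0.65,-0.7,-8],[0,0,0],0.65],[[0.65,-0.7,-11],[0,0,0],0.65],[[0.65,-0.7,-14],[0,0,0],0.65],[[0.65,-0.7,-16.5],[0,0,0],0.65],[[0.65,-0.7,-17.7],[0,0,0],0.65],[[0.65,-0.7,-17.7],[0,0,0],0.65]]}}

```text
clock: 13.22
position: [0.5761, -0.2748, 0.0369]
ee_rot: [-2.541, -1.846, 0.001]
force: [-0.2, 0.2, 0.5]
width: 0.651
gripper_force: 0.0
```

{"fn": "jog_arm", "kwargs": {"rows": [[[0,0,0],[0,0,0],0.4],[[0,0,0],[0,0,0],0.3],[[0,0,0],[0,0,0],0.3],[[0,0,0],[0,0,0],0.3],[[0,0,0],[0,0,0],0.3]], "newtons": 40}}

```text
clock: 13.85
position: [0.5768, -0.2753, 0.0382]
ee_rot: [2.541, 1.846, 0.001]
force: [-0.7, -0.0, 6.0]
width: 0.43
gripper_force: 40.0
```

{"fn": "jog_arm", "kwargs": {"rows": [[[0,0,4],[0,0,0],0.3],[[0,0,9],[0,0,0],0.3],[[0,0,13],[0,0,3],0.3],[[0.2,5,13],[0,0,8],0.3],[[0.4,11,13],[0,0,13],0.3],[[0.6,17,13],[0,0,18],0.3],[[0.8,23,13],[0,0,22],0.3],[[1,29,13],[0,0,24],0.3]]}}

```text
clock: 14.85
position: [0.5859, 0.0165, 0.1672]
ee_rot: [2.101, 2.336, -0.0]
force: [1.3, 0.3, -2.6]
width: 0.434
gripper_force: 40.0
```

{"fn": "jog_arm", "kwargs": {"rows": [[[0,4,0],[0,0,0],0.3],[[0,6.2,0],[0,0,0],0.3],[[0,6.2,0],[0,0,0],0.3],[[0,6.2,0],[0,0,0],0.3]]}}

```text
clock: 15.35
position: [0.5863, 0.0754, 0.167]
ee_rot: [2.103, 2.333, -0.002]
force: [-0.6, -0.5, -1.6]
width: 0.433
gripper_force: 40.0
```

```bash
python3 - <<'E'
from h import *
o=arm.observe(); print(o["position"],o["ee_rot"],o["width"])
d=cam("side"); save(d,"s3.png",(200,110,330,250),4.2)
P=cloud(d); z=P[...,2]
T=cam("top"); save(T,"t3.png",(220,150,330,270),5)
E
```

```text
[0.58627491 0.07541542 0.16697563] [ 2.10334989e+00  2.33304738e+00 -1.91565576e-03] 0.4334125185376345
```

View pics/s3.png

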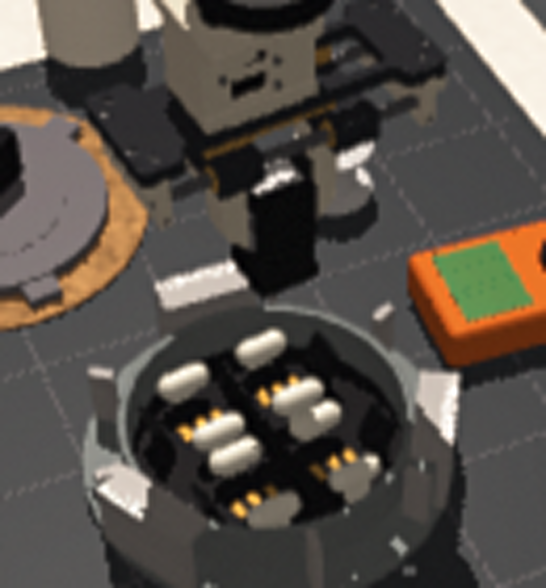

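The pack is held above the bays, and the eight white catches are visible in the dock. I'll use them to pin down the dock centre and angle.

```bash
python3 - <<'E'
from h import *
for n in("side","top"):
    d=cam(n); P=cloud(d); z=P[...,2]
    m=(d["img"].min(2)>130)&(np.hypot(P[...,0]-.562,P[...,1]-.038)<.085)&(z<.05)&(z>.0)
    k,l,st,c=cv2.connectedComponentsWithStats(m.astype(np.uint8))
    for i in range(1,k):
        if st[i,4]>8: print(n,st[i,4],c[i].round(1),(ray(d,*c[i],.036)[:2]*1000).round(1),(P[l==i].mean(0)*1000).round(1))
E
```

```text
side 35 [261.7 191.5] [583.1  99.9] [582.5  98.3  37.8]
side 38 [242.9 199.4] [524.9  93.8] [524.4  92.   38.2]
side 42 [270.2 202.7] [588.4  52.3] [588.6  52.7  35.5]
side 20 [277.1 207.4] [598.7  29.6] [598.1  28.2  37.8]
side 46 [251.2 211.2] [530.3  45.9] [530.8  47.5  34.1]
side 44 [254.9 217.2] [531.6  23. ] [531.7  23.1  35.9]
```

{"fn": "jog_arm", "kwargs": {"rows": [[[0,0.1,-3],[0,0,0],0.3],[[0,0.1,-6],[0,0,0],0.3],[[0,0.1,-8],[0,0,0],0.3],[[0,0.1,-8.4],[0,0,0],0.3],[[0,0.1,-8.7],[0,0,0],0.3],[[0,0.1,-9.0],[0,0,0],0.3],[[0,0.1,-9.3],[0,0,0],0.3],[[0,0.1,-9.5],[0,0,0],0.3]]}}

```text
clock: 16.55
position: [0.5875, 0.0771, 0.0735]
ee_rot: [2.102, 2.332, 0.001]
force: [-1.9, -1.8, 10.3]
width: 0.432
gripper_force: 40.0
```

{"fn": "jog_arm", "kwargs": {"rows": [[[0,0,-0.3],[0,0,0],0.3],[[0,0,-0.6],[0,0,0],0.3],[[0,0,-0.9],[0,0,0],0.3],[[0,0,-1.2],[0,0,0],0.3],[[0,0,-1.4],[0,0,0],0.3]]}}

```text
clock: 17.18
position: [0.5865, 0.0775, 0.0581]
ee_rot: [2.102, 2.334, -0.0]
force: [1.7, -4.1, 1.6]
width: 0.434
gripper_force: 40.0
```

{"fn": "jog_arm", "kwargs": {"rows": [[[0,0,-0.2],[0,0,0],0.3],[[0,0,-0.4],[0,0,0],0.3],[[0,0,-0.6],[0,0,0],0.3],[[0,0,-0.75],[0,0,0],0.3],[[0,0,-0.8],[0,0,0],0.3]]}}

```text
clock: 17.8
position: [0.5855, 0.078, 0.0502]
ee_rot: [-2.101, -2.334, 0.002]
force: [-3.9, -4.1, 5.8]
width: 0.429
gripper_force: 40.0
```

{"fn": "jog_arm", "kwargs": {"rows": [[[0,0,0],[0,0,0],0.65],[[0,0,0],[0,0,0],0.65],[[0,0,0],[0,0,0],0.65],[[0,0,1],[0,0,0],0.65],[[0,0,5],[0,0,0],0.65],[[0,0,10],[0,0,0],0.65],[[0,0,13],[0,0,8],0.65],[[-0.1,-5,13],[0,0,16],0.65]]}}

```text
clock: 18.8
position: [0.5871, 0.033, 0.1847]
ee_rot: [1.739, 2.611, 0.011]
force: [0.5, -1.3, -0.2]
width: 0.651
gripper_force: 0.0
```

{"fn": "jog_arm", "kwargs": {"rows": [[[0,-6,0],[0,0,10],0.6],[[0,-12,0],[0,0,20],0.6],[[0,-18,0],[0,0,30],0.6],[[0,-24,0],[0,0,40],0.6],[[-0.3,-30,0],[0,0,48],0.6],[[-0.6,-35,0],[0,0,48],0.6],[[-0.6,-36.5,0],[0,0,48],0.6],[[-0.6,-36.5,0],[0,0,48],0.6]]}}

```text
clock: 19.8
position: [0.5793, -0.3376, 0.1805]
ee_rot: [0.548, 3.093, 0.001]
force: [-0.2, 0.5, -0.6]
width: 0.6
gripper_force: 0.0
```

```bash
python3 - <<'E'
from packs import *
o=arm.observe(); print(o["position"],o["ee_rot"],o["joints"].round(2))
d=cam("side"); save(d,"s4.png",(190,130,400,420),2); packs(d)
P=cloud(d);z=P[...,2];m=(z>.075)&(z<.12)&(np.hypot(P[...,0]-.562,P[...,1]-.038)<.085); q=P[m]
print(len(q),np.median(q[:,2]),cv2.minAreaRect(q[:,:2].astype(np.float32)*1000))
packs(cam("top"))
E
```

```text
[ 0.57926906 -0.33757774  0.18053669] [5.48452798e-01 3.09298936e+00 7.95269105e-04] [ 0.94  0.69 -0.84  1.46  0.53  1.23  1.26]
[534. 172.] 491 [1284.  -174.9] [  9.8 188. ] 0.5 0.0776 [85. 85. 85.]
[273. 320.] 363 [ 454.9 -272.8] [38.8 39.9] 88.6 0.0759 [120. 116. 113.]
[337. 327.] 236 [ 575.2 -341.7] [37.7 39.6] 69.8 0.0759 [94. 91. 88.]
[290. 382.] 473 [ 433.6 -398.5] [37.8 40.1] 75.2 0.0763 [118. 114. 111.]
[343. 401.] 516 [ 507.9 -469.7] [38.4 40.2] 10.5 0.0762 [154. 134.  72.]
0 nan ((0.0, 0.0), (0.0, 0.0), 0.0)
[528. 162.] 188 [ 703.2 -716.7] [ 84.  160.2] 89.5 0.0698 [119. 136. 179.]
[443. 233.] 180 [ 511.7 -466.6] [38.  42.1] 11.3 0.0764 [150. 134.  75.]
[378. 252.] 190 [ 459.5 -269.5] [38.  38.3] 88.6 0.0768 [123. 123. 120.]
[420. 258.] 188 [ 437.5 -394.7] [38.4 40. ] 75.8 0.0768 [122. 121. 118.]
  return _methods._mean(a, axis=axis, dtype=dtype,
  ret = ret.dtype.type(ret / rcount)
```

View pics/s4.png

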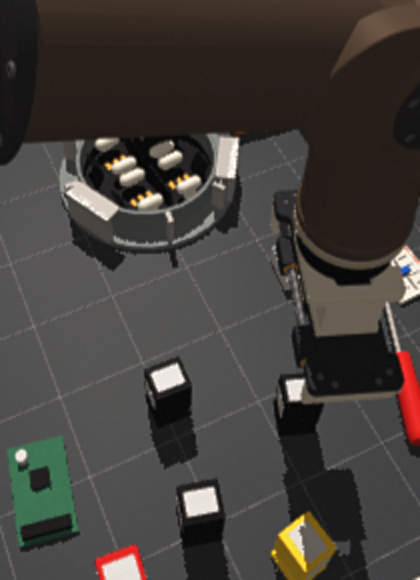

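The arm hides the filled bay, but the gripper is over the second pack at about (297,390) and the tool yaw of 69.9° matches it.

{"fn": "jog_arm", "kwargs": {"rows": [[[-0.2,-0.25,-4],[0,0,0],0.6],[[-0.2,-0.25,-8],[0,0,0],0.6],[[-0.2,-0.25,-11],[0,0,0],0.6],[[-0.2,-0.25,-13.5],[0,0,0],0.6],[[-0.2,-0.25,-14.3],[0,0,0],0.6],[[-0.2,-0.25,-14.3],[0,0,0],0.6]]}}

```text
clock: 20.65
position: [0.5779, -0.3382, 0.0378]
ee_rot: [0.543, 3.094, 0.001]
force: [-0.5, -0.1, 0.5]
width: 0.599
gripper_force: 0.0
```

{"fn": "jog_arm", "kwargs": {"rows": [[[0,0,0],[0,0,0],0.4],[[0,0,0],[0,0,0],0.3],[[0,0,0],[0,0,0],0.3],[[0,0,0],[0,0,0],0.3],[[0,0,0],[0,0,0],0.3]]}}

```text
clock: 21.28
position: [0.5778, -0.3398, 0.0383]
ee_rot: [0.546, 3.092, -0.001]
force: [-1.1, -0.0, 7.0]
width: 0.412
gripper_force: 40.0
```

{"fn": "jog_arm", "kwargs": {"rows": [[[0,0,4],[0,0,0],0.3],[[0,0,9],[0,0,0],0.3],[[0,0,13],[0,0,3],0.3],[[0.3,5,13],[0,0,8],0.3],[[0.6,11,13],[0,0,13],0.3],[[0.9,17,13],[0,0,18],0.3],[[1.2,23,13],[0,0,22],0.3],[[1.5,29,13],[0,0,26.3],0.3]]}}

```text
clock: 22.28
position: [0.592, -0.048, 0.1673]
ee_rot: [0.175, -3.137, 0.0]
force: [0.1, 0.2, -1.3]
width: 0.417
gripper_force: 40.0
```

{"fn": "jog_arm", "kwargs": {"rows": [[[0.2,4,0],[0,0,0],0.3],[[0.2,5.5,0],[0,0,0],0.3],[[0.2,5.5,0],[0,0,0],0.3],[[0.2,5.5,0],[0,0,0],0.3]]}}

```text
clock: 22.78
position: [0.5944, 0.0031, 0.1669]
ee_rot: [0.168, -3.136, 0.002]
force: [-0.8, 0.1, -1.5]
width: 0.41
gripper_force: 40.0
```

```bash
python3 - <<'E'
from h import *
d=cam("side"); save(d,"s5.png",(200,110,330,250),4.2)
E
```

```text
(no output)
```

View pics/s5.png

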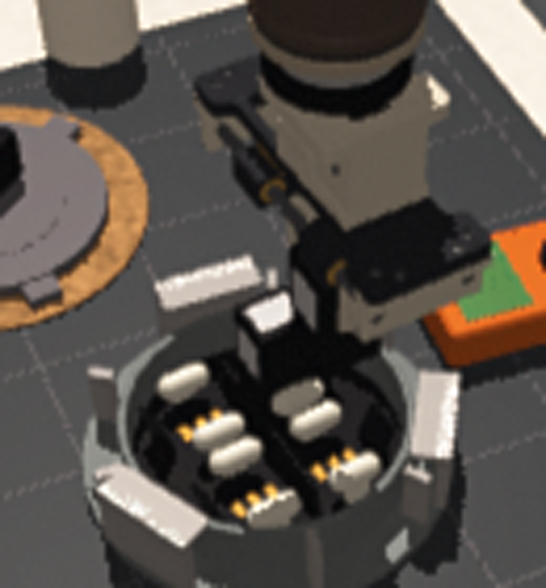

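The first pack stands upright in the far-left bay at (265,315), and the second is above its bay. Lowering it now.

{"fn": "jog_arm", "kwargs": {"rows": [[[0,0.1,-3],[0,0,0],0.3],[[0,0.1,-6],[0,0,0],0.3],[[0,0.1,-8],[0,0,0],0.3],[[0,0.1,-8.4],[0,0,0],0.3],[[0,0.1,-8.7],[0,0,0],0.3],[[0,0.1,-9.0],[0,0,0],0.3],[[0,0.1,-9.3],[0,0,0],0.3],[[0,0.1,-9.5],[0,0,0],0.3]]}}

```text
clock: 23.82
position: [0.5956, 0.0055, 0.0735]
ee_rot: [-0.171, 3.135, -0.003]
force: [-0.2, -3.0, 11.1]
width: 0.414
gripper_force: 40.0
```

{"fn": "jog_arm", "kwargs": {"rows": [[[0,0,-0.3],[0,0,0],0.3],[[0,0,-0.6],[0,0,0],0.3],[[0,0,-0.9],[0,0,0],0.3],[[0,0,-1.2],[0,0,0],0.3],[[0,0,-1.4],[0,0,0],0.3]]}}

```text
clock: 24.45
position: [0.5946, 0.0059, 0.0582]
ee_rot: [-0.172, 3.137, -0.001]
force: [1.2, -4.3, 2.8]
width: 0.413
gripper_force: 40.0
```

{"fn": "jog_arm", "kwargs": {"rows": [[[0,0,-0.2],[0,0,0],0.3],[[0,0,-0.4],[0,0,0],0.3],[[0,0,-0.6],[0,0,0],0.3],[[0,0,-0.75],[0,0,0],0.3],[[0,0,-0.8],[0,0,0],0.3]]}}

```text
clock: 25.08
position: [0.5934, 0.0064, 0.0503]
ee_rot: [0.173, -3.135, 0.001]
force: [-4.9, -5.1, 8.4]
width: 0.412
gripper_force: 40.0
```

{"fn": "jog_arm", "kwargs": {"rows": [[[0,0,0],[0,0,0],0.58],[[0,0,0],[0,0,0],0.58],[[0,0,0],[0,0,0],0.58],[[0,0,1],[0,0,0],0.58],[[0,0,5],[0,0,0],0.58],[[0,0,10],[0,0,0],0.58],[[0,0,13],[0,0,0],0.58],[[-2,-4,13],[0,0,-2],0.6]]}}

```text
clock: 26.08
position: [0.5766, -0.0296, 0.1843]
ee_rot: [-0.125, 3.132, 0.004]
force: [0.7, -1.8, -0.3]
width: 0.596
gripper_force: 0.0
```

{"fn": "jog_arm", "kwargs": {"rows": [[[-2.5,-5,0],[0,0,-2],0.6],[[-5,-10,0],[0,0,-3],0.6],[[-7.5,-15,0],[0,0,-4],0.6],[[-10,-20,0],[0,0,-5.7],0.6],[[-11.6,-23.7,0],[0,0,-5.7],0.6],[[-11.6,-23.7,0],[0,0,-5.7],0.6],[[-11.6,-23.7,0],[0,0,-5.7],0.6]]}}

```text
clock: 26.95
position: [0.4588, -0.2697, 0.1809]
ee_rot: [0.038, 3.14, 0.001]
force: [1.3, 0.3, 0.1]
width: 0.6
gripper_force: 0.0
```

```bash
python3 - <<'E'
from packs import *
o=arm.observe(); print(o["position"],o["ee_rot"],o["joints"].round(2))
S=cam("side");T=cam("top");packs(S);packs(T)
save(S,"s6.png",(190,130,400,420),2)
E
```

```text
[ 0.45883779 -0.26969156  0.18089365] [3.77353061e-02 3.14038793e+00 6.35136809e-04] [ 1.15  0.53 -1.01  1.8   0.5   1.09  1.51]
[534. 171.] 493 [1284.2 -174.8] [188.9  10. ] 89.3 0.0773 [84. 85. 85.]
[270. 322.] 185 [ 454.3 -273.4] [37.8 38.6] 89.0 0.0756 [87. 83. 81.]
[290. 382.] 474 [ 433.8 -398.3] [38.7 40.6] 76.4 0.0761 [49. 47. 46.]
[343. 401.] 519 [ 507.7 -469.7] [37.9 40.4] 10.5 0.076 [225. 204. 118.]
[514. 168.] 362 [ 702.6 -697. ] [123.9 160.4] 89.8 0.0698 [ 96. 120. 177.]
```

{"fn": "jog_arm", "kwargs": {"rows": [[[-0.15,-0.15,-4],[0,0,0],0.6],[[-0.15,-0.15,-8],[0,0,0],0.6],[[-0.15,-0.15,-11],[0,0,0],0.6],[[-0.15,-0.15,-13.5],[0,0,0],0.6],[[-0.15,-0.15,-14.3],[0,0,0],0.6],[[-0.15,-0.15,-14.3],[0,0,0],0.6]]}}

```text
clock: 27.8
position: [0.4574, -0.2713, 0.0375]
ee_rot: [0.036, 3.141, 0.001]
force: [0.2, -0.0, 0.3]
width: 0.601
gripper_force: 0.0
```

{"fn": "jog_arm", "kwargs": {"rows": [[[0,0,0],[0,0,0],0.4],[[0,0,0],[0,0,0],0.3],[[0,0,0],[0,0,0],0.3],[[0,0,0],[0,0,0],0.3],[[0,0,0],[0,0,0],0.3]]}}

```text
clock: 28.42
position: [0.4573, -0.2723, 0.0381]
ee_rot: [0.039, 3.14, -0.001]
force: [-0.9, 0.7, 7.2]
width: 0.413
gripper_force: 39.9
```

{"fn": "jog_arm", "kwargs": {"rows": [[[0,0,4],[0,0,0],0.3],[[0,0,9],[0,0,0],0.3],[[0,0,13],[0,0,1],0.3],[[1,5,13],[0,0,2],0.3],[[2.2,11,13],[0,0,4],0.3],[[3.4,17,13],[0,0,5],0.3],[[4.6,23,13],[0,0,6],0.3],[[5.8,29,13],[0,0,7.6],0.3]]}}

```text
clock: 29.42
position: [0.5149, 0.0194, 0.1673]
ee_rot: [-0.17, 3.137, -0.001]
force: [1.4, 0.0, -1.9]
width: 0.414
gripper_force: 39.9
```

{"fn": "jog_arm", "kwargs": {"rows": [[[1,4,0],[0,0,0],0.3],[[1.25,5.4,0],[0,0,0],0.3],[[1.25,5.4,0],[0,0,0],0.3],[[1.25,5.4,0],[0,0,0],0.3]]}}

```text
clock: 29.92
position: [0.5272, 0.0699, 0.1669]
ee_rot: [0.166, -3.136, 0.002]
force: [-0.6, -0.3, -1.7]
width: 0.413
gripper_force: 39.9
```

{"fn": "jog_arm", "kwargs": {"rows": [[[0,0.1,-3],[0,0,0],0.3],[[0,0.1,-6],[0,0,0],0.3],[[0,0.1,-8],[0,0,0],0.3],[[0,0.1,-8.4],[0,0,0],0.3],[[0,0.1,-8.7],[0,0,0],0.3],[[0,0.1,-9.0],[0,0,0],0.3],[[0,0.1,-9.3],[0,0,0],0.3],[[0,0.1,-9.5],[0,0,0],0.3]]}}

```text
clock: 30.92
position: [0.5293, 0.0726, 0.0744]
ee_rot: [-0.169, 3.133, -0.002]
force: [1.3, -6.9, 13.9]
width: 0.41
gripper_force: 39.9
```

{"fn": "jog_arm", "kwargs": {"rows": [[[0,0,-0.3],[0,0,0],0.3],[[0,0,-0.6],[0,0,0],0.3],[[0,0,-0.9],[0,0,0],0.3],[[0,0,-1.2],[0,0,0],0.3],[[0,0,-1.4],[0,0,0],0.3]]}}

```text
clock: 31.55
position: [0.5283, 0.0713, 0.0588]
ee_rot: [-0.168, 3.136, -0.004]
force: [1.2, -5.6, 2.1]
width: 0.413
gripper_force: 39.9
```

{"fn": "jog_arm", "kwargs": {"rows": [[[0,0,-0.2],[0,0,0],0.3],[[0,0,-0.4],[0,0,0],0.3],[[0,0,-0.6],[0,0,0],0.3],[[0,0,-0.75],[0,0,0],0.3],[[0,0,-0.8],[0,0,0],0.3]]}}

```text
clock: 32.17
position: [0.5272, 0.0721, 0.0502]
ee_rot: [0.169, -3.137, 0.002]
force: [-0.2, -5.0, -0.8]
width: 0.416
gripper_force: 39.9
```

{"fn": "jog_arm", "kwargs": {"rows": [[[0,0,-0.1],[0,0,0],0.3],[[0,0,-0.1],[0,0,0],0.3],[[0,0,-0.1],[0,0,0],0.58],[[0,0,0],[0,0,0],0.58],[[0,0,1],[0,0,0],0.58],[[0,0,5],[0,0,0],0.58],[[0,0,10],[0,0,0],0.58],[[0,0,13],[0,0,0],0.58]]}}

```text
clock: 33.17
position: [0.5279, 0.0741, 0.1833]
ee_rot: [-0.171, 3.134, 0.002]
force: [0.5, 0.1, -0.9]
width: 0.584
gripper_force: 0.0
```

{"fn": "jog_arm", "kwargs": {"rows": [[[-1,-6,0],[0,0,-3],0.6],[[-2.2,-12,0],[0,0,-6],0.6],[[-3.4,-18,0],[0,0,-9],0.6],[[-4.6,-24,0],[0,0,-12],0.6],[[-5.8,-30,0],[0,0,-15],0.6],[[-7,-36,0],[0,0,-18],0.6],[[-8.2,-42,0],[0,0,-20],0.6],[[-9.1,-46.8,0],[0,0,-20],0.6]]}}

```text
clock: 34.17
position: [0.4357, -0.3975, 0.181]
ee_rot: [0.38, 3.118, -0.0]
force: [1.0, 0.5, 1.3]
width: 0.604
gripper_force: 0.0
```

```bash
python3 - <<'E'
from packs import *
o=arm.observe(); print(o["position"],o["ee_rot"],o["joints"].round(2))
S=cam("side");T=cam("top");packs(S);packs(T)
save(T,"t6.png",(220,160,440,280),3.5)
E
```

```text
[ 0.4356995  -0.39749923  0.18099458] [ 3.80402370e-01  3.11750843e+00 -3.09963429e-04] [ 1.25  0.58 -0.91  1.67  0.5   1.14  1.54]
[534. 172.] 510 [1284.  -175.4] [190.4  10.3] 89.9 0.0779 [85. 85. 85.]
[344. 402.] 487 [ 507.8 -469.7] [38.1 40.6] 11.0 0.076 [226. 205. 123.]
[514. 167.] 358 [ 702.8 -697.5] [160.1 125.2] 0.0 0.0696 [ 95. 120. 177.]
[443. 232.] 187 [ 511.6 -466.4] [37.8 41.1] 11.1 0.0762 [209. 189. 108.]
```

View pics/t6.png

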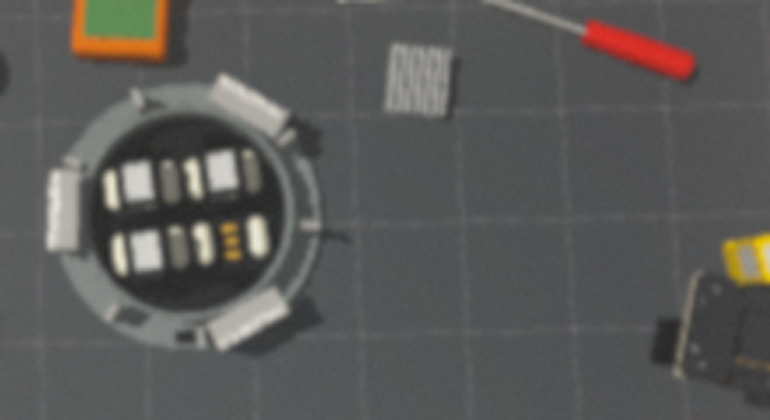

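Three packs are seated, at (138,182), (222,172) and (146,250), and the last bay at (232,240) is free. Gripping the fourth pack.

{"fn": "jog_arm", "kwargs": {"rows": [[[0,0.05,-4],[0,0,0],0.6],[[0,0.05,-8],[0,0,0],0.6],[[0,0.05,-11],[0,0,0],0.6],[[0,0.05,-13.5],[0,0,0],0.6],[[0,0.05,-14.3],[0,0,0],0.6],[[0,0.05,-14.3],[0,0,0],0.6]]}}

```text
clock: 35.02
position: [0.4368, -0.3942, 0.0377]
ee_rot: [0.377, 3.119, 0.001]
force: [0.4, 0.2, 0.1]
width: 0.6
gripper_force: 0.0
```

{"fn": "jog_arm", "kwargs": {"rows": [[[0,0,0],[0,0,0],0.4],[[0,0,0],[0,0,0],0.3],[[0,0,0],[0,0,0],0.3],[[0,0,0],[0,0,0],0.3],[[0,0,0],[0,0,0],0.3]]}}

```text
clock: 35.65
position: [0.4368, -0.3952, 0.0383]
ee_rot: [0.378, 3.118, -0.002]
force: [-1.4, -1.1, 6.7]
width: 0.414
gripper_force: 40.0
```

{"fn": "jog_arm", "kwargs": {"rows": [[[0,0,4],[0,0,0],0.3],[[0,0,9],[0,0,0],0.3],[[0,0,13],[0,0,2],0.3],[[1.2,5,13],[0,0,5],0.3],[[2.6,11,13],[0,0,9],0.3],[[4,17,13],[0,0,13],0.3],[[5.5,23,13],[0,0,17],0.3],[[7,28.5,13],[0,0,20],0.3]]}}

```text
clock: 36.65
position: [0.5062, -0.1075, 0.1674]
ee_rot: [0.173, -3.137, 0.0]
force: [1.3, 0.4, -2.4]
width: 0.416
gripper_force: 40.0
```

{"fn": "jog_arm", "kwargs": {"rows": [[[1.3,5,0],[0,0,0],0.3],[[2.7,10,0],[0,0,0],0.3],[[2.95,11,0],[0,0,0],0.3],[[2.95,11,0],[0,0,0],0.3],[[2.95,11,0],[0,0,0],0.3]]}}

```text
clock: 37.28
position: [0.5355, -0.0015, 0.1669]
ee_rot: [0.166, -3.136, 0.002]
force: [-0.3, -0.5, -3.3]
width: 0.409
gripper_force: 40.0
```

{"fn": "jog_arm", "kwargs": {"rows": [[[0,0.1,-3],[0,0,0],0.3],[[0,0.1,-6],[0,0,0],0.3],[[0,0.1,-8],[0,0,0],0.3],[[0,0.1,-8.4],[0,0,0],0.3],[[0,0.1,-8.7],[0,0,0],0.3],[[0,0.1,-9.0],[0,0,0],0.3],[[0,0.1,-9.3],[0,0,0],0.3],[[0,0.1,-9.5],[0,0,0],0.3]]}}

```text
clock: 38.28
position: [0.5377, 0.0005, 0.0741]
ee_rot: [-0.168, 3.133, -0.003]
force: [0.4, -6.2, 11.0]
width: 0.414
gripper_force: 40.0
```

{"fn": "jog_arm", "kwargs": {"rows": [[[0,0,-0.3],[0,0,0],0.3],[[0,0,-0.6],[0,0,0],0.3],[[0,0,-0.9],[0,0,0],0.3],[[0,0,-1.2],[0,0,0],0.3],[[0,0,-1.4],[0,0,0],0.3]]}}

```text
clock: 38.9
position: [0.5368, -0.0, 0.0589]
ee_rot: [-0.168, 3.136, -0.003]
force: [-0.4, -5.0, 3.3]
width: 0.41
gripper_force: 40.0
```

{"fn": "jog_arm", "kwargs": {"rows": [[[0,0,-0.2],[0,0,0],0.3],[[0,0,-0.4],[0,0,0],0.3],[[0,0,-0.6],[0,0,0],0.3],[[0,0,-0.75],[0,0,0],0.3],[[0,0,-0.85],[0,0,0],0.3]]}}

```text
clock: 39.52
position: [0.5357, 0.0005, 0.0503]
ee_rot: [0.169, -3.137, 0.003]
force: [-5.7, -7.4, 16.0]
width: 0.415
gripper_force: 40.0
```

Home, with contact at the bay floor. I'll release, pull away and check.

{"fn": "jog_arm", "kwargs": {"rows": [[[0,0,0],[0,0,0],0.58],[[0,0,0],[0,0,0],0.58],[[0,0,0],[0,0,0],0.58],[[0,0,1],[0,0,0],0.58],[[0,0,5],[0,0,0],0.58],[[0,0,10],[0,0,0],0.58],[[0,0,14],[0,0,0],0.58],[[-2,-4,15],[0,0,0],0.58]]}}

```text
clock: 40.52
position: [0.518, -0.035, 0.2037]
ee_rot: [-0.178, 3.13, 0.003]
force: [-0.2, -1.7, -0.2]
width: 0.578
gripper_force: 0.0
```

{"fn": "jog_arm", "kwargs": {"rows": [[[-2,-6,0],[0,0,-5],0.6],[[-4,-12,0],[0,0,-10],0.6],[[-6,-18,0],[0,0,-15],0.6],[[-8,-24,0],[0,0,-20],0.6],[[-10,-30,0],[0,0,-20],0.6],[[-12,-36,0],[0,0,-20],0.6],[[-12,-36,0],[0,0,-20],0.6],[[-12,-36,0],[0,0,-20],0.6]]}}

```text
clock: 41.52
position: [0.396, -0.3982, 0.2002]
ee_rot: [0.378, 3.118, 0.001]
force: [-0.2, 1.4, 0.6]
width: 0.601
gripper_force: 0.0
```

```bash
python3 - <<'E'
from h import *
for n in("top","side"):
    d=cam(n); P=cloud(d); z=P[...,2]; save(d,n+"9.png",s=1.4)
    m=(z>.07)&(z<.13)&(np.hypot(P[...,0]-.562,P[...,1]-.038)<.08)&(d["img"].min(2)>110)
    k,l,st,c=cv2.connectedComponentsWithStats(m.astype(np.uint8))
    for i in range(1,k):
        if st[i,4]>15:
            q=P[l==i]; A=np.c_[q[:,:2]-q[:,:2].mean(0),np.ones(len(q))]; f=np.linalg.lstsq(A,q[:,2],rcond=None)[0]
            print(n,st[i,4],(q.mean(0)*1000).round(1),"tilt",f[:2].round(3))
E
```

```text
top 92 [593.6   8.3  89.8] tilt [-0.028 -0.024]
top 93 [586.1  79.9  89.5] tilt [-0.001 -0.013]
top 92 [534.9   1.9  89.5] tilt [-0.026  0.015]
top 94 [527.2  74.   89.2] tilt [-0.033 -0.016]
```

View pics/top9.png

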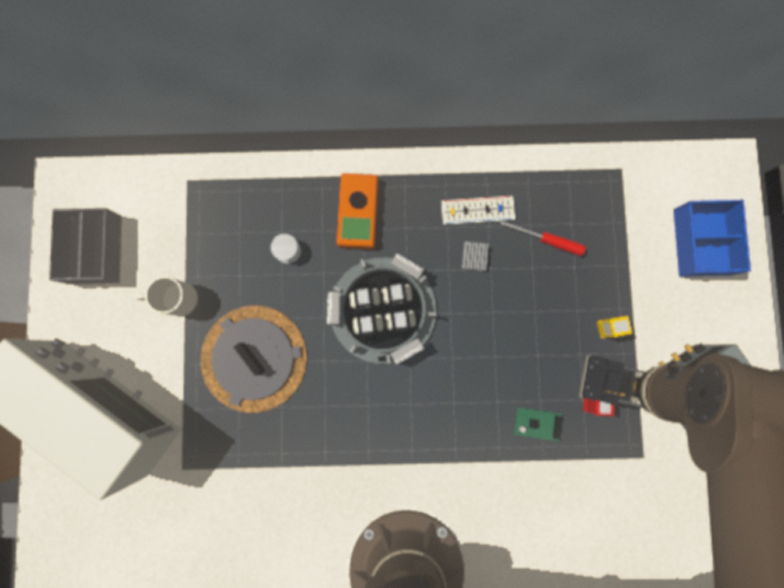

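All four packs sit at home height in the dock at (383,308), with their tops about 89.5 mm up. The cover is on the pad at (253,358), and the bystanders haven't moved.

```bash
python3 -c "
from cell import arm
print(arm.sign_off())"
```

```text
the job is handed in; nothing more can be done
None
```

The job is handed in: all four black packs are fully home in their own bays, the cover lies right way up on the middle of the cork pad, and the other things are where they were; sign-off returned no verdict.

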